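# Fasten the blower duct cover with a push rivet

## Task

Take the large push rivet whose center pin still stands up out of the fastener rack and put it into the empty corner hole of the blower duct cover until its collar lies flat on the cover, with the pin still up. Then push the center pin down flush with the collar so that the rivet spreads and locks. Press gently, because the cover sits on a soft gasket and bends if pushed hard, and leave the other two rivets in the rack.

Things in the scene. Friction and masses are not known exactly. Their poses are not given: they have to be found in the camera images.
- rivet: The large push rivet, black plastic, upright in a rack hole. Collar 24 mm across, 4 mm thick; shank below it 10 mm across, 20 mm long, the last 5 mm tapering to a 4 mm nose; two legs 7 mm and more below the collar spread as the pin goes in. Origin: center of the collar's underside (at the height of the surface the collar lies on); z up along the axis. About 35 g; round, yaw does not matter.
- pin_top (a point): Center of the top face of the rivet's round black center pin, 10 mm across, standing 10.5 to 12.5 mm above the collar's top at the start (its top 14.5 to 16.5 mm above the collar's underside). It can be gripped by its sides to carry the rivet. Fully in, it is level with the collar's top.
- pin (a joint): How far the pin is pushed in, m: 0 to 0.0015 at the start, 0.012 fully in (flush, hard stop). It slides stiffly and stays where it is left; pushing it in takes about 12 N, and less than about 10 N does not move it.
- cover: Sheet-metal cover of the duct box, 202 x 162 x 5 mm, level, with a motor hump (68 mm across, 27 mm high) near its middle and rivets already fastened in its other corners. Origin: center of its underside, 44 to 62 mm above the table; z up. It rides on a soft gasket: pushed with 5 N or more it sinks level by 1 to 14 mm, differently each time. It, and the rivet on it, must not be pressed beyond 20 N.
- hole (a point): Center of the empty round hole, 11 mm across with a 1 mm chamfer, at the cover's top face, 49 to 67 mm above the table when the cover is unloaded (65 mm toward -x and 50 mm toward -y from the cover's middle, in the cover's own frame). The box is hollow below it for more than 30 mm.
- rack: Fixed white plastic fastener rack, 170 x 50 x 30 mm, with three loose 14 mm holes 24 mm deep along its x axis at -55, 0 and 55 mm, a rivet in each, in any order. Origin: center of its underside. A gripper has most room when it closes across the rack (along its y axis).
- spent_rivet: A used rivet in the rack: same collar and shank as the large one but the pin already flush. Origin: center of the collar's underside. Leave it.
- small_rivet: A smaller rivet in the rack: collar 16 mm across, 7 mm pin standing 10 mm above the collar. Too thin for the hole. Origin: center of the collar's underside. Leave it.
Mind the look-alikes: they are no part of the job. Leave any green or turquoise look-alike of the rivet alone.

How it is judged:
On the way, in this order (a step that is already met when the one before it is completed fails the run):
1. the rivet is in the empty hole with its collar flat on the cover and its pin still up (horizontal distance between rivet and hole below 0.002 m and z of rivet in the frame of hole between -0.003 and 0.0016 m and angle between the z axis of rivet and the z axis of cover, either way round below 0.12 rad and angle between rivet's own z axis and vertical below 0.2 rad and value of joint pin below 0.0035 m), for 0.2 s.
2. the pin is pushed flush while the rivet stays seated (horizontal distance between rivet and hole below 0.002 m and z of rivet in the frame of hole between -0.003 and 0.0016 m and angle between the z axis of rivet and the z axis of cover, either way round below 0.12 rad and angle between rivet's own z axis and vertical below 0.2 rad and value of joint pin above 0.0105 m), for 0.1 s.
At the end, for the whole second after the job is handed in: The rivet stands in the hole (center within 2 mm, collar within 1.6 mm of flat on the cover, square to it), its pin pushed in to within 1.5 mm of flush, at rest and released; the other two rivets are still in the rack (all of step 2 and linear speed of rivet below 0.02 m/s and horizontal distance between each of spent_rivet, small_rivet and rack below 0.07 m); the robot touches nothing.
It fails at once if the pin is pushed in more than 3.5 mm while the rivet is not down in the hole (value of joint pin above 0.0035 m and (horizontal distance between rivet and hole above 0.003 m or z of rivet in the frame of hole above 0.003 m)).
It fails at once if the cover, or the rivet on it, is pressed with more than 20 N (contact force between anything else and cover above 20 N).
It fails at once if another rivet is taken out of the rack (distance of any of spent_rivet, small_rivet from where it was at the start of the episode above 0.02 m).
It also fails if it takes over 54 s, if anything falls off the work surface, if the arm or the gripper's body presses on something with over 40 N, if the wrist force passes 120 N, or if a joint passes its speed limit or range.

## Robot

A 7-joint arm with a two-finger parallel gripper is mounted at the origin on the work surface. World frame = base frame: x ahead of the robot, y to its left, z up, the work surface at z = 0. Lengths are in m, angles in rad, forces in N, time in s.
With the tool pointing down it reaches from about 0.35 to 0.9 m from the base axis. Payload 8.1 kg.
Tool frame: the origin (TCP) lies midway between the tips of the shut fingers; the grasp point (between the pads) lies 19 mm behind it (arm.hold_point_z is the z of the grasp point in the tool frame, in m); z points along the fingers, y is the line along which they close (so a half turn about z gives the same grasp; the last joint's range is limited). The gripper opens to 92 mm and grips with 3 to 60 N. Pads are 19 mm wide; open, the fingers measure 130 mm over their backs; the gripper's body (75 mm by 190 mm) begins 47 mm behind the grasp point.
Start: joints at [-1.219, 0.434, 0.025, 1.573, -0.012, 1.134, -0.075], TCP at [0.275, 0.561, 0.227] pointing down, gripper open.
Joint ranges: [-2.62, 2.62], [-0.44, 2.09], [-1.27, 1.32], [0.08, 2.57], [-1.32, 4.46], [0.12, 2], [-2.74, 2.74]. Speed limits (rad/s): [2.22, 2.22, 3.01, 3.01, 3.14, 3.14, 3.14].

## Interface

Orientations are given as a rotation vector (axis times angle).
In Python, from cell import arm, get_image, camera_params, job gives the robot as it stands.
- The arm moves only by the tool send_rows, never from a script. Its argument "deltas" is a list of rows, each a list of 3 entries, a list of its own where there are three numbers: the shift along the world's x, y, z in m, then the turn, a rotation vector about the world's x, y, z in rad, then the finger opening in m, from 0 to 0.0918. In form: [[[tx, ty, tz], [ax, ay, az], gripper], ...]. A call has exactly 10 rows; each row shifts and turns the commanded pose from where the row before left it; what a row does not reach is not made up. A row lasts 1/10 s, in which the tool goes at most 50 mm and 8.59 degrees, less where a joint would pass 70% of its speed; a pose out of reach is approached as far as the arm can. A call with a gripper value outside its range is refused whole. The fingers move at their own pace and stop on an object; "force" is the grip in N (left out, the last holds). Time passes only in rows, so rows that do not move let the fingers close, or fill a call up. It gives the time, the measured TCP pose, the force and the opening at its end, in the units of the state.
- arm.observe(): the state, without advancing time (a new reading comes with each control period).
- get_image(name): name is "scene" or "top" or "wrist"; returns the picture (400x640x3 uint8, red, green, blue); there is no depth.
- camera_params(name): a dict with "fov_y" (degrees; the focal length in pixels is half the picture's height over the tangent of half this angle, whatever the lens; pixels are square), "cx", "cy" (the principal point, pixels), "rvec" (rotation vector, rad) and "tvec" (3), from world to camera coordinates, as OpenCV has them. Camera axes: x right, y down, z forward; pixel columns grow to the right and rows downward; lengths in m; the calibration is good to about 2 mm. The wrist camera is an equidistant fisheye: a pixel r from the principal point sees the ray r / f radians off the axis. A picture is of the moment at which its call begins: read the wrist's pose just before it. camera_params takes no time and is no camera call; for the wrist camera it gives the pose at the moment of the call.
- job.sign_off(): hands the job in, once; it reports no verdict.
The state is a dict: "clock": time; "joints": joint angles; "dq": joint speeds; "joint_efforts": joint torques, N m; "position": TCP position; "ee_rot": TCP orientation; "force": force on the tool from outside, world axes, zero at the start; "ft_torque": the same for the moment, N m; "width": opening from 0.0 (shut) to 1.0 (fully open).
Only numpy, scipy, OpenCV 4.12 (cv2) and the standard library are available. Lean on these libraries where they do the work, as an engineer would, in place of code of your own. Each camera call takes 0.05 s, during which the arm holds its last target. There are 200 camera calls.

## Working session

There is one attempt and no reset: what is moved stays moved. The work goes in short steps, Python scripts to look and compute and a tool call to move; the robot and the scene stay as the last step left them, time stands still between calls to the robot, and variables do not carry over. Pictures are saved under pics/ and viewed, on a budget of 10 in all, crops included, one or two more only if the job needs it, and the job is handed in when it is done.

Besides the shell and the picture viewer there is one more tool, called after "Call:" as name([rows], argument=value, ...), one row to a line, values as JSON. send_rows: Moves the arm, as the interface text tells. Its arguments: {"type":"object","properties":{"deltas":{"type":"array","items":{"type":"array"}},"force":{"type":"number"}},"required":["deltas"]}

```bash
ls; mkdir -p pics; python3 - <<'E'
from cell import arm,get_image,camera_params
import cv2,numpy as np
o=arm.observe();print(o['clock'],o['position'],o['ee_rot'],o['width'],arm.hold_point_z)
a=get_image('scene');b=get_image('top')
for n in('scene','top','wrist'):print(n,camera_params(n))
cv2.imwrite('pics/s.png',a[:,:,::-1]);cv2.imwrite('pics/t.png',b[:,:,::-1])
E
```

```text
pics
0.0 [0.27438414 0.5609623  0.22594505] [-7.08398270e-01 -3.06047901e+00  2.47756957e-03] 0.9962901018002095 -0.0188
scene {'fov_y': 47.65146418015217, 'cx': 317.19225754643884, 'cy': 197.6029323917728, 'rvec': array([ 2.08240881,  0.78675538, -0.38963067]), 'tvec': array([-0.36175106, -0.15357641,  1.21906289])}
top {'fov_y': 44.57991268977088, 'cx': 314.097724786351, 'cy': 207.3247198330553, 'rvec': array([ 2.16775028, -2.12448722,  0.17225134]), 'tvec': array([-0.06326597,  0.51444057,  0.98666563])}
wrist {'fov_y': 65.70646984690485, 'cx': 323.0920565569735, 'cy': 202.3873874666659, 'rvec': array([-2.47915203, -1.54996136, -0.19131003]), 'tvec': array([-0.62436061, -0.03115844,  0.38875902])}
```

View pics/t.png

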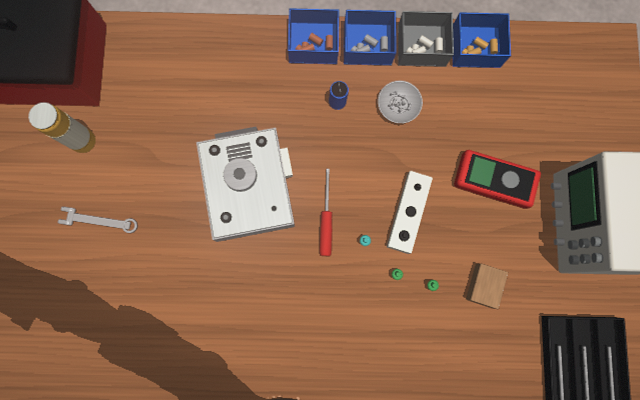

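View pics/s.png

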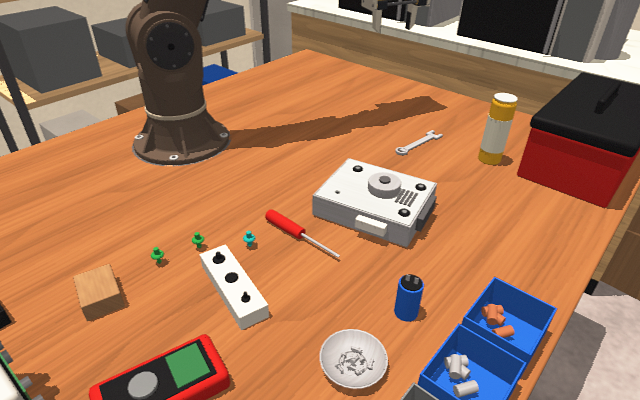

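```bash
cat > h.py <<'E'
import numpy as np,cv2
from cell import arm,get_image,camera_params
def ray(n,u,v,p=None):
    p=p or camera_params(n);f=200/np.tan(np.radians(p['fov_y']/2));R=cv2.Rodrigues(p['rvec'])[0]
    x,y=(u-p['cx'])/f,(v-p['cy'])/f
    if n=='wrist':
        r=np.hypot(x,y);s=np.sin(r)/r if r>1e-9 else 1;d=np.array([x*s,y*s,np.cos(r)])
    else:d=np.array([x,y,1])
    return -R.T@p['tvec'],R.T@d
def atz(n,u,v,z,p=None):
    c,d=ray(n,u,v,p);return c+d*(z-c[2])/d[2]
E
python3 - <<'E'
from h import *
a=cv2.imread('pics/t.png');b=cv2.imread('pics/s.png')
A=cv2.resize(a[165:260,380:440],None,fx=6,fy=6,interpolation=2)
B=cv2.resize(b[235:330,190:280],None,fx=6,fy=6,interpolation=2)
A=A[:570];cv2.imwrite('pics/c.png',cv2.resize(np.hstack([A,B[:570,:440]]),None,fx=1,fy=1))
for z in(.034,.045):
  print(z,[atz('top',*q,z).round(4) for q in((417,187),(410,211),(404,236))],[atz('scene',*q,z).round(4) for q in((218,258),(231,278),(245,297))])
for z in(.05,.06,.067):print(z,[atz('top',*q,z).round(4) for q in((274,208.5),(225.5,217),(261,141),(214,150))],[atz('scene',*q,z).round(4) for q in((337,192),(357,169),(404,212),(421,187))])
E
```

```text
0.034 [array([ 0.5649, -0.2715,  0.034 ]), array([ 0.5128, -0.256 ,  0.034 ]), array([ 0.4595, -0.2428,  0.034 ])] [array([ 0.4611, -0.2462,  0.034 ]), array([ 0.5159, -0.2626,  0.034 ]), array([ 0.5652, -0.2749,  0.034 ])]
0.045 [array([ 0.5627, -0.269 ,  0.045 ]), array([ 0.5112, -0.2537,  0.045 ]), array([ 0.4584, -0.2407,  0.045 ])] [array([ 0.4712, -0.2527,  0.045 ]), array([ 0.5249, -0.2687,  0.045 ]), array([ 0.5733, -0.2808,  0.045 ])]
0.05 [array([0.5098, 0.0305, 0.05  ]), array([0.4899, 0.1303, 0.05  ]), array([0.6541, 0.0627, 0.05  ]), array([0.6322, 0.1612, 0.05  ])] [array([0.5043, 0.0347, 0.05  ]), array([0.4813, 0.1342, 0.05  ]), array([0.6456, 0.0698, 0.05  ]), array([0.6257, 0.1681, 0.05  ])]
0.06 [array([0.5083, 0.0297, 0.06  ]), array([0.4886, 0.1285, 0.06  ]), array([0.6511, 0.0616, 0.06  ]), array([0.6295, 0.1592, 0.06  ])] [array([0.513 , 0.0235, 0.06  ]), array([0.4904, 0.1212, 0.06  ]), array([0.6517, 0.0579, 0.06  ]), array([0.6321, 0.1544, 0.06  ])]
0.067 [array([0.5072, 0.0292, 0.067 ]), array([0.4877, 0.1273, 0.067 ]), array([0.6491, 0.0608, 0.067 ]), array([0.6276, 0.1577, 0.067 ])] [array([0.5191, 0.0156, 0.067 ]), array([0.4967, 0.112 , 0.067 ]), array([0.656 , 0.0496, 0.067 ]), array([0.6367, 0.1449, 0.067 ])]
```

View pics/c.png

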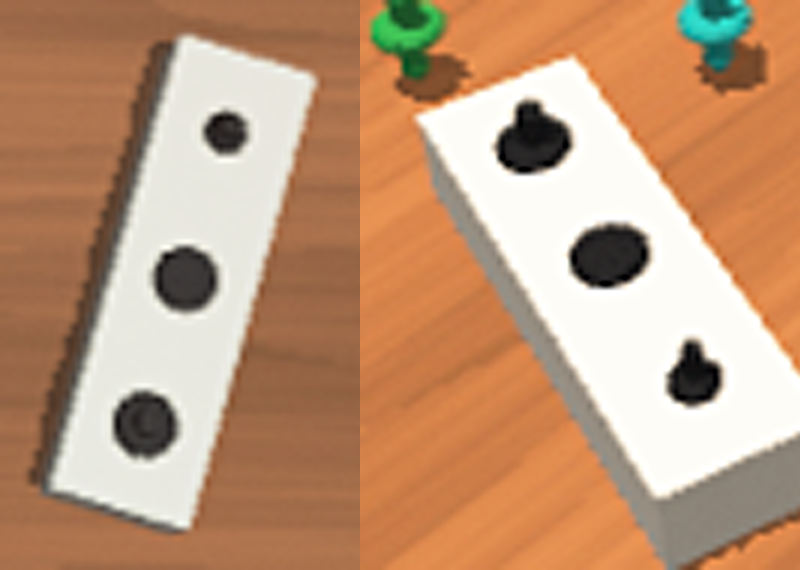

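Call:
send_rows([
  [[0.017,-0.038,0],[0,0,0.019],0.0918],
  [[0.017,-0.038,0],[0,0,0.019],0.0918],
  [[0.017,-0.038,0],[0,0,0.019],0.0918],
  [[0.017,-0.038,0],[0,0,0.019],0.0918],
  [[0.017,-0.038,0],[0,0,0.019],0.0918],
  [[0.017,-0.038,0],[0,0,0.019],0.0918],
  [[0.017,-0.038,0],[0,0,0.019],0.0918],
  [[0.017,-0.038,0],[0,0,0.019],0.0918],
  [[0.017,-0.038,0],[0,0,0.019],0.0918],
  [[0.017,-0.038,0],[0,0,0.019],0.0918],
])

```text
clock: 1.1
position: [0.4448, 0.1797, 0.2266]
ee_rot: [-0.413, -3.114, 0.0]
force: [0.5, 0.5, 0.1]
width: 0.995
```

Call:
send_rows([
  [[0.017,-0.038,-0.015],[0,0,0],0.0918],
  [[0.017,-0.038,-0.015],[0,0,0],0.0918],
  [[0.017,-0.038,-0.015],[0,0,0],0.0918],
  [[0.01,-0.035,-0.015],[0,0,0],0.0918],
  [[0,0,0],[0,0,0],0.0918],
  [[0,0,0],[0,0,0],0.0918],
  [[0,0,0],[0,0,0],0.0918],
  [[0,0,0],[0,0,0],0.0918],
  [[0,0,0],[0,0,0],0.0918],
  [[0,0,0],[0,0,0],0.0918],
])

```text
clock: 2.1
position: [0.5056, 0.0333, 0.167]
ee_rot: [0.413, 3.114, 0.001]
force: [-0.1, 0.0, -0.4]
width: 1.001
```

```bash
cat > w.py <<'E'
import sys,json
from h import *
n=sys.argv[1];o=arm.observe();p=camera_params('wrist');im=get_image('wrist')
R=cv2.Rodrigues(np.array(o['ee_rot']))[0]
print(o['clock'],o['position'].round(4),o['ee_rot'].round(4),'toolz',R[:,2].round(4),'tooly',R[:,1].round(3),'F',o['force'].round(2),o['width'])
print('cam',(-cv2.Rodrigues(p['rvec'])[0].T@p['tvec']).round(3))
cv2.imwrite(f'pics/{n}.png',im[:,:,::-1])
json.dump({k:np.array(v).tolist() for k,v in p.items()},open(f'{n}.json','w'))
E
python3 w.py w1
```

```text
2.1 [0.5056 0.0333 0.167 ] [4.1270e-01 3.1139e+00 6.0000e-04] toolz [ 5.e-04  3.e-04 -1.e+00] tooly [0.261 0.965 0.   ] F [-0.09  0.   -0.41] 1.0009690195098153
cam [0.442 0.051 0.324]
```

View pics/w1.png

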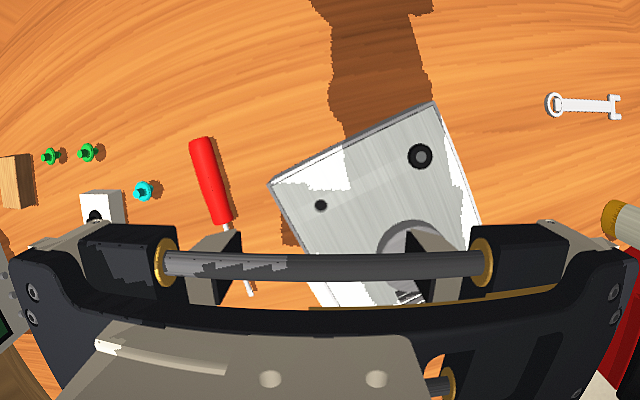

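```bash
python3 - <<'E'
from h import *
import json
p={k:np.array(v) if isinstance(v,list) else v for k,v in json.load(open('w1.json')).items()}
im=cv2.imread('pics/w1.png');c=im[195:216,310:332].min(2)
ys,xs=np.nonzero(c<120);print('hole px',xs.mean()+310,ys.mean()+195,len(xs))
for z in(.05,.055,.06):print(z,atz('wrist',xs.mean()+310,ys.mean()+195,z,p).round(4),atz('wrist',419.5,157,z+.004,p).round(4),atz('wrist',267,183,z,p).round(4),atz('wrist',434,102,z,p).round(4))
E
```

```text
hole px 320.45454545454544 205.01818181818183 110
0.05 [0.5107 0.0297 0.05  ] [0.4897 0.128  0.054 ] [ 0.4781 -0.0119  0.05  ] [0.444  0.1547 0.05  ]
0.055 [0.5095 0.0301 0.055 ] [0.4888 0.1265 0.059 ] [ 0.4775 -0.0108  0.055 ] [0.444  0.1528 0.055 ]
0.06 [0.5082 0.0305 0.06  ] [0.4879 0.1251 0.064 ] [ 0.4768 -0.0097  0.06  ] [0.4439 0.1509 0.06  ]
```

Call:
send_rows([
  [[-0.0058,-0.0345,0],[0,0,0],0.06],
  [[-0.0058,-0.0345,0],[0,0,0],0.06],
  [[-0.0058,-0.0345,-0.004],[0,0,0],0.06],
  [[-0.0058,-0.0345,-0.01],[0,0,0],0.06],
  [[-0.0058,-0.0345,-0.01],[0,0,0],0.06],
  [[-0.0058,-0.0345,-0.01],[0,0,0],0.06],
  [[-0.0058,-0.0345,-0.01],[0,0,0],0.06],
  [[-0.006,-0.0345,-0.01],[0,0,0],0.06],
  [[0,0,-0.01],[0,0,0],0.06],
  [[0,0,0],[0,0,0],0.06],
])

```text
clock: 3.15
position: [0.458, -0.2437, 0.1017]
ee_rot: [-0.417, -3.112, -0.001]
force: [-0.7, 0.6, -0.6]
width: 0.653
```

Call:
send_rows([
  [[0,0,0],[0,0,0],0.06],
  [[0,0,0],[0,0,0],0.06],
  [[0,0,0],[0,0,0],0.06],
  [[0,0,0],[0,0,0],0.06],
  [[0,0,0],[0,0,0],0.06],
  [[0,0,0],[0,0,0],0.06],
  [[0,0,0],[0,0,0],0.06],
  [[0,0,0],[0,0,0],0.06],
  [[0,0,0],[0,0,0],0.06],
  [[0,0,0],[0,0,0],0.06],
])

```text
clock: 4.15
position: [0.459, -0.2436, 0.1027]
ee_rot: [-0.415, -3.114, -0.0]
force: [0.4, 0.3, -0.2]
width: 0.654
```

```bash
python3 w.py w2; python3 - <<'E'
from h import *
im=cv2.imread('pics/w2.png');cv2.imwrite('pics/w2c.png',cv2.resize(im[130:280,220:420],None,fx=4,fy=4,interpolation=2))
E
```

```text
4.15 [ 0.459  -0.2436  0.1027] [-0.4149 -3.1141 -0.    ] toolz [-0.  0. -1.] tooly [0.262 0.965 0.   ] F [ 0.4   0.34 -0.19] 0.6539350393653848
cam [ 0.395 -0.226  0.26 ]
```

View pics/w2c.png

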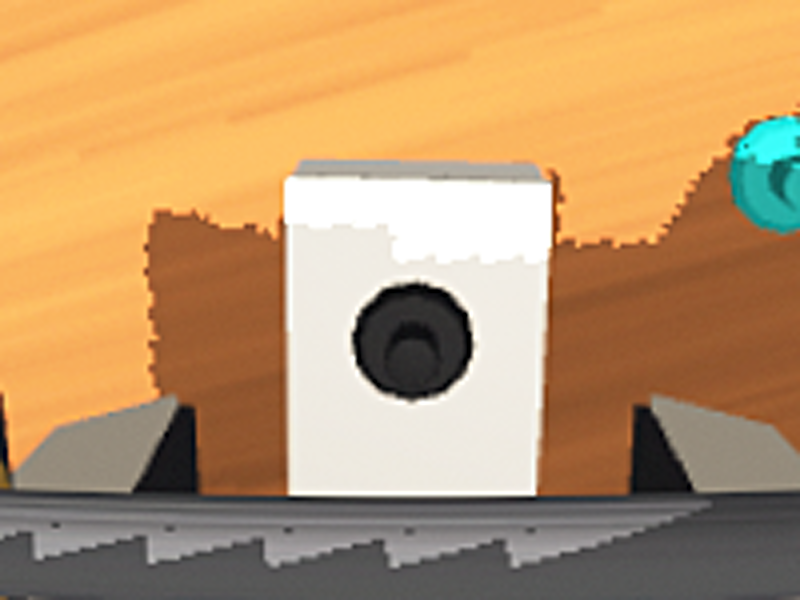

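```bash
python3 - <<'E'
from h import *
import json
p={k:np.array(v) if isinstance(v,list) else v for k,v in json.load(open('w2.json')).items()}
print(atz('wrist',323.1,215.3,.034,p),[atz('wrist',323,220.5,z,p) for z in(.0445,.0465)],atz('top',365,240,.02))
E
```

```text
[ 0.46024594 -0.24360425  0.034     ] [array([ 0.46102759, -0.24388767,  0.0445    ]), array([ 0.46041628, -0.24372138,  0.0465    ])] [ 0.45065682 -0.16247014  0.02      ]
```

Call:
send_rows([
  [[0.0013,0,-0.01],[0,0,0],0.04],
  [[0,0,-0.01],[0,0,0],0.04],
  [[0,0,-0.01],[0,0,0],0.04],
  [[0,0,-0.01],[0,0,0],0.04],
  [[0,0,-0.01],[0,0,0],0.04],
  [[0,0,-0.008],[0,0,0],0.04],
  [[0,0,-0.005],[0,0,0],0.04],
  [[0,0,0],[0,0,0],0.04],
  [[0,0,0],[0,0,0],0.04],
  [[0,0,0],[0,0,0],0.04],
])

```text
clock: 5.2
position: [0.4606, -0.2437, 0.0401]
ee_rot: [0.415, 3.113, -0.0]
force: [-0.3, 0.2, 0.2]
width: 0.433
```

Call:
send_rows([
  [[0,0,-0.0015],[0,0,0],0.04],
  [[0,0,-0.0015],[0,0,0],0.04],
  [[0,0,0],[0,0,0],0.02],
  [[0,0,0],[0,0,0],0.005],
  [[0,0,0],[0,0,0],0.0],
  [[0,0,0],[0,0,0],0.0],
  [[0,0,0],[0,0,0],0.0],
  [[0,0,0],[0,0,0],0.0],
  [[0,0,0],[0,0,0],0.0],
  [[0,0,0],[0,0,0],0.0],
], force=20)

```text
clock: 6.2
position: [0.4603, -0.2435, 0.0368]
ee_rot: [0.415, 3.114, 0.0]
force: [-0.0, -0.0, 0.9]
width: 0.093
```

Call:
send_rows([
  [[0,0,0.005],[0,0,0],0.0],
  [[0,0,0.01],[0,0,0],0.0],
  [[0,0,0.015],[0,0,0],0.0],
  [[0,0,0.015],[0,0,0],0.0],
  [[0,0,0.015],[0,0,0],0.0],
  [[0,0,0.015],[0,0,0],0.0],
  [[0,0,0.015],[0,0,0],0.0],
  [[0,0,0.01],[0,0,0],0.0],
  [[0,0,0],[0,0,0],0.0],
  [[0,0,0],[0,0,0],0.0],
])

```text
clock: 7.2
position: [0.4602, -0.2434, 0.1367]
ee_rot: [0.415, 3.114, 0.0]
force: [-0.0, 0.2, -0.4]
width: 0.093
```

```bash
python3 - <<'E'
from h import *
o=arm.observe();print(o['position'],o['width'],o['force'])
a=get_image('scene')[:,:,::-1];w=get_image('wrist')[:,:,::-1]
p=camera_params('scene');q=cv2.projectPoints(o['position'][None],p['rvec'],p['tvec'],np.array([[200/np.tan(np.radians(p['fov_y']/2)),0,p['cx']],[0,200/np.tan(np.radians(p['fov_y']/2)),p['cy']],[0,0,1]]),None)[0].ravel();print(q)
u,v=q.astype(int);c=a[v-50:v+50,u-65:u+65]
cv2.imwrite('pics/s3.png',np.hstack([cv2.resize(c,(520,400),interpolation=2),cv2.resize(w[150:290,270:370],(280,400),interpolation=2)]))
E
```

```text
[ 0.46023472 -0.2433975   0.13673602] 0.09292264689020312 [-0.01424496  0.22023473 -0.37498209]
[211.56317863 211.28041925]
```

View pics/s3.png

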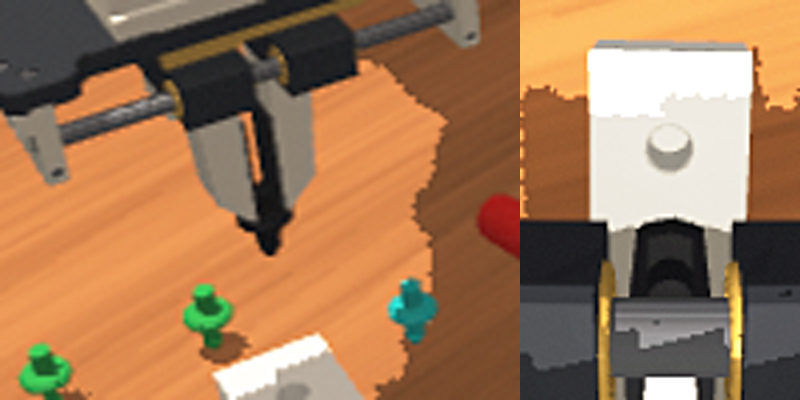

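Call:
send_rows([
  [[0.006,0.034,0],[0,0,0],0.0],
  [[0.006,0.034,0],[0,0,0],0.0],
  [[0.006,0.034,0],[0,0,0],0.0],
  [[0.006,0.034,0],[0,0,0],0.0],
  [[0.006,0.034,0],[0,0,0],0.0],
  [[0.006,0.034,0],[0,0,0],0.0],
  [[0.006,0.034,-0.005],[0,0,0],0.0],
  [[0.005,0.025,-0.01],[0,0,0],0.0],
  [[0.002,0.0105,-0.007],[0,0,0],0.0],
  [[0,0,0],[0,0,0],0.0],
])

```text
clock: 8.3
position: [0.5084, 0.0311, 0.1133]
ee_rot: [-0.411, -3.112, 0.001]
force: [-0.2, -0.7, -0.2]
width: 0.094
```

Call:
send_rows([
  [[0,0,0],[0,0,0],0.0],
  [[0,0,0],[0,0,0],0.0],
  [[0,0,0],[0,0,0],0.0],
  [[0,0,0],[0,0,0],0.0],
  [[0,0,0],[0,0,0],0.0],
  [[0,0,0],[0,0,0],0.0],
  [[0,0,0],[0,0,0],0.0],
  [[0,0,0],[0,0,0],0.0],
  [[0,0,0],[0,0,0],0.0],
  [[0,0,0],[0,0,0],0.0],
])

```text
clock: 9.3
position: [0.5093, 0.03, 0.1147]
ee_rot: [-0.415, -3.114, -0.0]
force: [0.2, 1.3, -0.0]
width: 0.093
```

```bash
python3 w.py w4; python3 - <<'E'
from h import *
im=cv2.imread('pics/w4.png');cv2.imwrite('pics/w4c.png',cv2.resize(im[150:290,240:400],None,fx=4,fy=4,interpolation=2))
E
```

```text
9.3 [0.5093 0.03   0.1147] [-4.1470e-01 -3.1141e+00 -1.0000e-04] toolz [-0.  0. -1.] tooly [0.262 0.965 0.   ] F [ 0.19  1.27 -0.01] 0.09270108788408815
cam [0.445 0.048 0.272]
```

View pics/w4c.png

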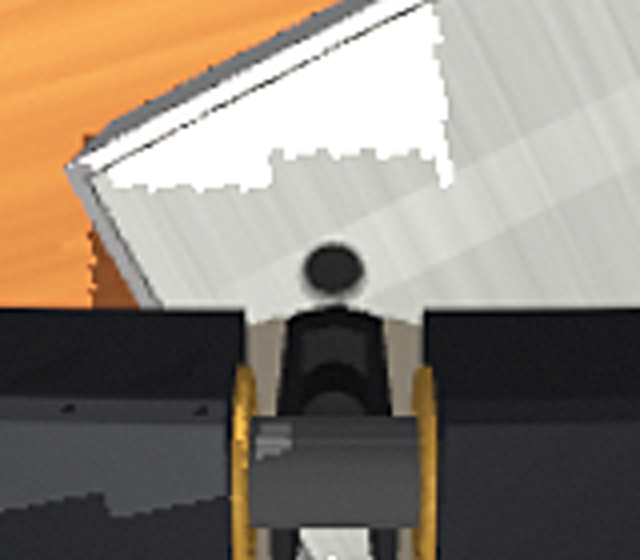

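```bash
python3 - <<'E'
from h import *
import json
p={k:np.array(v) if isinstance(v,list) else v for k,v in json.load(open('w4.json')).items()}
for z in(.05,.055,.06):print(atz('wrist',323.25,217.4,z,p))
E
```

```text
[0.51103028 0.02995499 0.05      ]
[0.50955377 0.03035218 0.055     ]
[0.50807726 0.03074937 0.06      ]
```

Call:
send_rows([
  [[0.0002,0.0002,-0.01],[0,0,0],0.0],
  [[0,0,-0.01],[0,0,0],0.0],
  [[0,0,-0.008],[0,0,0],0.0],
  [[0,0,-0.003],[0,0,0],0.0],
  [[0,0,-0.002],[0,0,0],0.0],
  [[0,0,-0.002],[0,0,0],0.0],
  [[0,0,-0.002],[0,0,0],0.0],
  [[0,0,0],[0,0,0],0.0],
  [[0,0,0],[0,0,0],0.0],
  [[0,0,0],[0,0,0],0.0],
])

```text
clock: 10.35
position: [0.5096, 0.0302, 0.0779]
ee_rot: [0.415, 3.114, 0.0]
force: [-0.2, -0.1, -0.0]
width: 0.095
```

Call:
send_rows([
  [[0,0,-0.001],[0,0,0],0.0],
  [[0,0,-0.001],[0,0,0],0.0],
  [[0,0,-0.001],[0,0,0],0.0],
  [[0,0,-0.001],[0,0,0],0.0],
  [[0,0,-0.001],[0,0,0],0.0],
  [[0,0,-0.001],[0,0,0],0.0],
  [[0,0,-0.001],[0,0,0],0.0],
  [[0,0,-0.001],[0,0,0],0.0],
  [[0,0,0],[0,0,0],0.0],
  [[0,0,0],[0,0,0],0.0],
])

```text
clock: 11.35
position: [0.5094, 0.0301, 0.0697]
ee_rot: [-0.415, -3.114, 0.0]
force: [0.5, -0.8, -0.5]
width: 0.093
```

Call:
send_rows([
  [[0,0,-0.001],[0,0,0],0.0],
  [[0,0,-0.001],[0,0,0],0.0],
  [[0,0,-0.001],[0,0,0],0.0],
  [[0,0,-0.001],[0,0,0],0.0],
  [[0,0,-0.001],[0,0,0],0.0],
  [[0,0,0],[0,0,0],0.0],
  [[0,0,0],[0,0,0],0.0],
  [[0,0,0],[0,0,0],0.0],
  [[0,0,0],[0,0,0],0.0],
  [[0,0,0],[0,0,0],0.0],
])

```text
clock: 12.35
position: [0.5095, 0.0302, 0.0648]
ee_rot: [0.415, 3.114, 0.0]
force: [-0.5, -0.1, 0.2]
width: 0.099
```

```bash
python3 - <<'E'
from h import *
o=arm.observe();print(o['position'],o['width'],o['force'])
a=get_image('scene')[:,:,::-1];cv2.imwrite('pics/s5.png',cv2.resize(a[140:240,270:410],None,fx=5,fy=5,interpolation=2))
E
```

```text
[0.50949993 0.03015662 0.06476882] 0.09949073716579582 [-0.50375026 -0.06187176  0.19741334]
```

View pics/s5.png

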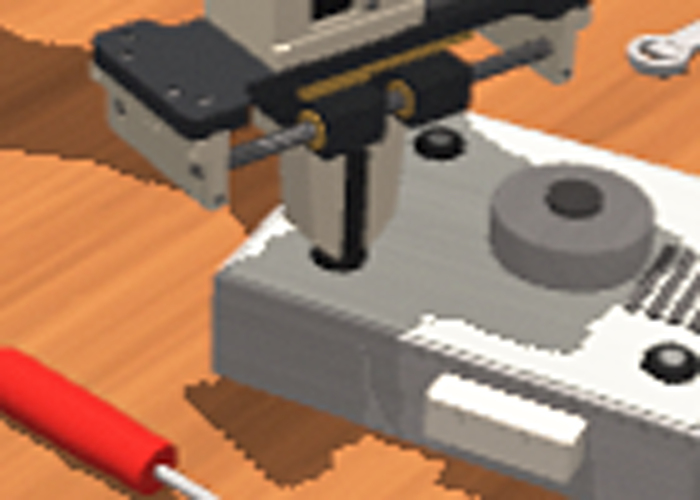

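Call:
send_rows([
  [[0,0,-0.0005],[0,0,0],0.0],
  [[0,0,-0.0005],[0,0,0],0.0],
  [[0,0,-0.0005],[0,0,0],0.0],
  [[0,0,-0.0005],[0,0,0],0.0],
  [[0,0,0],[0,0,0],0.0],
  [[0,0,0],[0,0,0],0.0],
  [[0,0,0],[0,0,0],0.0],
  [[0,0,0],[0,0,0],0.0],
  [[0,0,0],[0,0,0],0.0],
  [[0,0,0],[0,0,0],0.0],
])

```text
clock: 13.4
position: [0.5095, 0.0302, 0.0628]
ee_rot: [0.415, 3.114, 0.0]
force: [-1.7, 0.6, 2.8]
width: 0.092
```

Call:
send_rows([
  [[0,0,-0.0003],[0,0,0],0.0],
  [[0,0,-0.0003],[0,0,0],0.0],
  [[0,0,0],[0,0,0],0.0],
  [[0,0,0],[0,0,0],0.0],
  [[0,0,0],[0,0,0],0.0],
  [[0,0,0],[0,0,0],0.0],
  [[0,0,0],[0,0,0],0.0],
  [[0,0,0],[0,0,0],0.0],
  [[0,0,0],[0,0,0],0.0],
  [[0,0,0],[0,0,0],0.0],
])

```text
clock: 14.4
position: [0.5095, 0.0301, 0.0622]
ee_rot: [0.415, 3.114, 0.0]
force: [-1.7, -0.4, 4.9]
width: 0.095
```

Call:
send_rows([
  [[0,0,0],[0,0,0],0.014],
  [[0,0,0],[0,0,0],0.018],
  [[0,0,0],[0,0,0],0.03],
  [[0,0,0],[0,0,0],0.03],
  [[0,0,0.01],[0,0,0],0.03],
  [[0,0,0.02],[0,0,0],0.03],
  [[0,0,0.02],[0,0,0],0.03],
  [[0,0,0.02],[0,0,0],0.03],
  [[0,0,0],[0,0,0],0.06],
  [[0,0,0],[0,0,0],0.06],
])

```text
clock: 15.4
position: [0.5098, 0.0303, 0.1327]
ee_rot: [0.415, 3.113, 0.001]
force: [-0.2, 0.3, -0.7]
width: 0.452
```

```bash
python3 w.py w6; python3 - <<'E'
from h import *
a=get_image('scene')[:,:,::-1];w=cv2.imread('pics/w6.png')
cv2.imwrite('pics/s6.png',np.hstack([cv2.resize(a[160:220,307:367],(400,400),interpolation=2),cv2.resize(w[170:250,280:360],(400,400),interpolation=2)]))
E
```

```text
15.4 [0.5098 0.0303 0.1327] [4.1460e-01 3.1129e+00 9.0000e-04] toolz [ 1.3e-03  4.0e-04 -1.0e+00] tooly [0.262 0.965 0.001] F [-0.25  0.26 -0.73] 0.4518564214396147
cam [0.446 0.048 0.29 ]
```

View pics/s6.png

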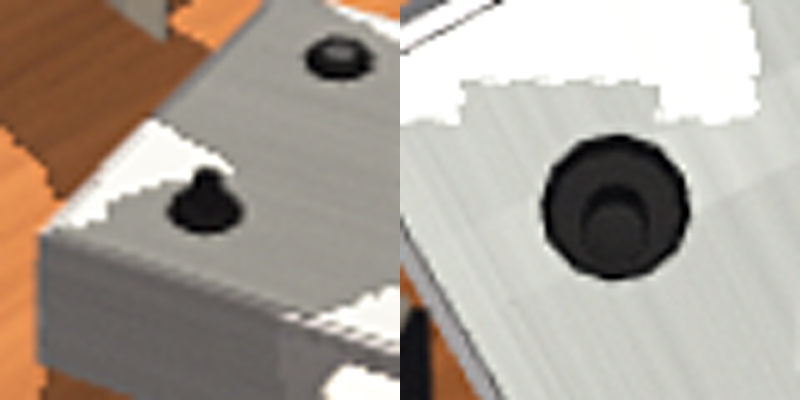

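Call:
send_rows([
  [[0,0,0],[0,0,0],0.0],
  [[0,0,0],[0,0,0],0.0],
  [[0,0,0],[0,0,0],0.0],
  [[0,0,-0.01],[0,0,0],0.0],
  [[0,0,-0.015],[0,0,0],0.0],
  [[0,0,-0.015],[0,0,0],0.0],
  [[0,0,-0.01],[0,0,0],0.0],
  [[0,0,-0.004],[0,0,0],0.0],
  [[0,0,-0.002],[0,0,0],0.0],
  [[0,0,0],[0,0,0],0.0],
])

```text
clock: 16.5
position: [0.5096, 0.0301, 0.0762]
ee_rot: [0.415, 3.114, 0.0]
force: [-0.9, -0.7, 0.0]
width: 0.004
```

Call:
send_rows([
  [[0,0,-0.001],[0,0,0],0.0],
  [[0,0,-0.001],[0,0,0],0.0],
  [[0,0,-0.001],[0,0,0],0.0],
  [[0,0,-0.001],[0,0,0],0.0],
  [[0,0,-0.0005],[0,0,0],0.0],
  [[0,0,-0.0005],[0,0,0],0.0],
  [[0,0,0],[0,0,0],0.0],
  [[0,0,0],[0,0,0],0.0],
  [[0,0,0],[0,0,0],0.0],
  [[0,0,0],[0,0,0],0.0],
])

```text
clock: 17.5
position: [0.5095, 0.0302, 0.0712]
ee_rot: [0.415, 3.114, 0.0]
force: [-0.6, -0.0, 0.7]
width: 0.005
```

Call:
send_rows([
  [[0,0,-0.0005],[0,0,0],0.0],
  [[0,0,-0.0005],[0,0,0],0.0],
  [[0,0,-0.0005],[0,0,0],0.0],
  [[0,0,-0.0005],[0,0,0],0.0],
  [[0,0,0],[0,0,0],0.0],
  [[0,0,0],[0,0,0],0.0],
  [[0,0,0],[0,0,0],0.0],
  [[0,0,0],[0,0,0],0.0],
  [[0,0,0],[0,0,0],0.0],
  [[0,0,0],[0,0,0],0.0],
])

```text
clock: 18.5
position: [0.5096, 0.0302, 0.0693]
ee_rot: [0.415, 3.114, 0.0]
force: [-2.5, -0.7, 5.1]
width: 0.004
```

Call:
send_rows([
  [[0,0,-0.0005],[0,0,0],0.0],
  [[0,0,-0.0005],[0,0,0],0.0],
  [[0,0,-0.0005],[0,0,0],0.0],
  [[0,0,0],[0,0,0],0.0],
  [[0,0,0],[0,0,0],0.0],
  [[0,0,0],[0,0,0],0.0],
  [[0,0,0],[0,0,0],0.0],
  [[0,0,0],[0,0,0],0.0],
  [[0,0,0],[0,0,0],0.0],
  [[0,0,0],[0,0,0],0.0],
])

```text
clock: 19.5
position: [0.5095, 0.0301, 0.0678]
ee_rot: [0.415, 3.114, 0.0]
force: [-0.7, 0.1, 6.4]
width: 0.006
```

Call:
send_rows([
  [[0,0,-0.0005],[0,0,0],0.0],
  [[0,0,-0.0005],[0,0,0],0.0],
  [[0,0,-0.0005],[0,0,0],0.0],
  [[0,0,-0.0005],[0,0,0],0.0],
  [[0,0,-0.0005],[0,0,0],0.0],
  [[0,0,0],[0,0,0],0.0],
  [[0,0,0],[0,0,0],0.0],
  [[0,0,0],[0,0,0],0.0],
  [[0,0,0],[0,0,0],0.0],
  [[0,0,0],[0,0,0],0.0],
])

```text
clock: 20.5
position: [0.5096, 0.0301, 0.0657]
ee_rot: [0.415, 3.114, 0.0]
force: [-3.2, -0.6, 11.0]
width: 0.004
```

Call:
send_rows([
  [[0,0,-0.0005],[0,0,0],0.0],
  [[0,0,-0.0005],[0,0,0],0.0],
  [[0,0,-0.0005],[0,0,0],0.0],
  [[0,0,0],[0,0,0],0.0],
  [[0,0,0],[0,0,0],0.0],
  [[0,0,0],[0,0,0],0.0],
  [[0,0,0],[0,0,0],0.0],
  [[0,0,0],[0,0,0],0.0],
  [[0,0,0],[0,0,0],0.0],
  [[0,0,0],[0,0,0],0.0],
])

```text
clock: 21.5
position: [0.5096, 0.0302, 0.0642]
ee_rot: [0.415, 3.114, 0.001]
force: [-3.9, -1.4, 11.2]
width: 0.001
```

Call:
send_rows([
  [[0,0,-0.0005],[0,0,0],0.0],
  [[0,0,-0.0005],[0,0,0],0.0],
  [[0,0,-0.0005],[0,0,0],0.0],
  [[0,0,-0.0005],[0,0,0],0.0],
  [[0,0,-0.0005],[0,0,0],0.0],
  [[0,0,0],[0,0,0],0.0],
  [[0,0,0],[0,0,0],0.0],
  [[0,0,0],[0,0,0],0.0],
  [[0,0,0],[0,0,0],0.0],
  [[0,0,0],[0,0,0],0.0],
])

```text
clock: 22.5
position: [0.5096, 0.0302, 0.0617]
ee_rot: [0.415, 3.114, 0.0]
force: [-3.1, -1.1, 11.0]
width: 0.006
```

Call:
send_rows([
  [[0,0,-0.0005],[0,0,0],0.0],
  [[0,0,-0.0005],[0,0,0],0.0],
  [[0,0,-0.0005],[0,0,0],0.0],
  [[0,0,-0.0005],[0,0,0],0.0],
  [[0,0,-0.0005],[0,0,0],0.0],
  [[0,0,-0.0005],[0,0,0],0.0],
  [[0,0,0],[0,0,0],0.0],
  [[0,0,0],[0,0,0],0.0],
  [[0,0,0],[0,0,0],0.0],
  [[0,0,0],[0,0,0],0.0],
])

```text
clock: 23.5
position: [0.5096, 0.0302, 0.0587]
ee_rot: [0.415, 3.114, 0.001]
force: [-3.9, -0.3, 11.5]
width: 0.004
```

Call:
send_rows([
  [[0,0,-0.0004],[0,0,0],0.0],
  [[0,0,-0.0004],[0,0,0],0.0],
  [[0,0,-0.0004],[0,0,0],0.0],
  [[0,0,-0.0004],[0,0,0],0.0],
  [[0,0,-0.0004],[0,0,0],0.0],
  [[0,0,0],[0,0,0],0.0],
  [[0,0,0],[0,0,0],0.0],
  [[0,0,0],[0,0,0],0.0],
  [[0,0,0],[0,0,0],0.0],
  [[0,0,0],[0,0,0],0.0],
])

```text
clock: 24.5
position: [0.5096, 0.0301, 0.0567]
ee_rot: [0.415, 3.114, 0.0]
force: [-3.5, -0.6, 12.1]
width: 0.006
```

Call:
send_rows([
  [[0,0,-0.0002],[0,0,0],0.0],
  [[0,0,-0.0002],[0,0,0],0.0],
  [[0,0,-0.0002],[0,0,0],0.0],
  [[0,0,-0.0002],[0,0,0],0.0],
  [[0,0,-0.0002],[0,0,0],0.0],
  [[0,0,0],[0,0,0],0.0],
  [[0,0,0],[0,0,0],0.0],
  [[0,0,0],[0,0,0],0.0],
  [[0,0,0],[0,0,0],0.0],
  [[0,0,0],[0,0,0],0.0],
])

```text
clock: 25.5
position: [0.5096, 0.0301, 0.0559]
ee_rot: [0.415, 3.114, 0.001]
force: [-4.0, -0.9, 15.3]
width: 0.002
```

Call:
send_rows([
  [[0,0,0.002],[0,0,0],0.0],
  [[0,0,0.005],[0,0,0],0.0],
  [[0,0,0.01],[0,0,0],0.0],
  [[0,0,0.015],[0,0,0],0.0],
  [[0,0,0.015],[0,0,0],0.0],
  [[0,0,0.02],[0,0,0],0.0],
  [[0,0,0.01],[0,0,0],0.0],
  [[0,0,0],[0,0,0],0.0],
  [[0,0,0],[0,0,0],0.0],
  [[0,0,0],[0,0,0],0.0],
])

```text
clock: 26.5
position: [0.5089, 0.0302, 0.1313]
ee_rot: [-0.415, -3.113, 0.001]
force: [1.1, 0.1, -0.9]
width: 0.004
```

```bash
python3 w.py w7; python3 - <<'E'
from h import *
a=get_image('scene')[:,:,::-1];w=cv2.imread('pics/w7.png')
cv2.imwrite('pics/s7.png',np.hstack([cv2.resize(a[150:220,305:375],(400,400),interpolation=2),cv2.resize(w[170:250,280:360],(400,400),interpolation=2)]))
E
```

```text
26.5 [0.5089 0.0302 0.1313] [-4.1450e-01 -3.1128e+00  6.0000e-04] toolz [-1.3e-03 -2.0e-04 -1.0e+00] tooly [ 0.262  0.965 -0.001] F [ 1.1   0.12 -0.9 ] 0.004432897539217864
cam [0.445 0.048 0.289]
```

View pics/s7.png

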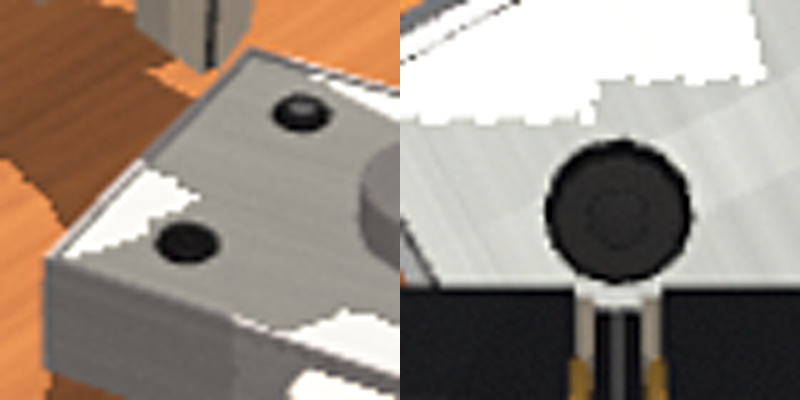

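Call:
send_rows([
  [[0,0,-0.01],[0,0,0],0.0],
  [[0,0,-0.015],[0,0,0],0.0],
  [[0,0,-0.015],[0,0,0],0.0],
  [[0,0,-0.015],[0,0,0],0.0],
  [[0,0,-0.008],[0,0,0],0.0],
  [[0,0,-0.004],[0,0,0],0.0],
  [[0,0,-0.003],[0,0,0],0.0],
  [[0,0,-0.002],[0,0,0],0.0],
  [[0,0,0],[0,0,0],0.0],
  [[0,0,0],[0,0,0],0.0],
])

```text
clock: 27.6
position: [0.5098, 0.0302, 0.0605]
ee_rot: [0.415, 3.113, 0.0]
force: [-0.7, -0.2, -0.1]
width: 0.003
```

Call:
send_rows([
  [[0,0,-0.0005],[0,0,0],0.0],
  [[0,0,-0.0005],[0,0,0],0.0],
  [[0,0,0],[0,0,0],0.0],
  [[0,0,0],[0,0,0],0.0],
  [[0,0,0],[0,0,0],0.0],
  [[0,0,0],[0,0,0],0.0],
  [[0,0,0],[0,0,0],0.0],
  [[0,0,0],[0,0,0],0.0],
  [[0,0,0],[0,0,0],0.0],
  [[0,0,0],[0,0,0],0.0],
])

```text
clock: 28.6
position: [0.5095, 0.0302, 0.0591]
ee_rot: [0.415, 3.114, 0.0]
force: [-0.3, -0.4, -0.5]
width: 0.004
```

Call:
send_rows([
  [[0,0,0.005],[0,0,0],0.0],
  [[0,0,0.01],[0,0,0],0.0],
  [[0,0,0.02],[0,0,0],0.0],
  [[0,0,0.02],[0,0,0],0.0],
  [[0,0,0.02],[0,0,0],0.0],
  [[0,0,0.01],[0,0,0],0.0],
  [[0,0,0],[0,0,0],0.0],
  [[0,0,0],[0,0,0],0.0],
  [[0,0,0],[0,0,0],0.0],
  [[0,0,0],[0,0,0],0.0],
])

```text
clock: 29.6
position: [0.5089, 0.0301, 0.1433]
ee_rot: [-0.415, -3.113, 0.001]
force: [0.0, -0.2, 0.7]
width: 0.003
```

```bash
python3 -c "
from cell import arm,job
print(arm.observe()['position'],job.sign_off())"
```

```text
the job is handed in; nothing more can be done
[0.50892535 0.03007817 0.14331694] None
```

The large push rivet is in the empty corner hole with its collar flat on the cover and its center pin pushed flush. I handed the job in at about 29.6 s, and the sign-off gave no verdict.

- **Seating:** I carried the rivet by its pin and lowered it until the force read about 5 N. Then I let go; the picture showed it seated with the pin still up.
- **Pushing the pin:** I pressed with the shut fingers. The force held at about 11–12 N while the pin slid, then rose to 15.3 N, the highest reading between moves, so I took that as the hard stop and backed off.
- **Last checks:** The last pictures show the pin flush or nearly so. The wrist view alone left about 1–2 mm of doubt. To settle that I lowered the fingers again to 59.1 mm, about my estimate of the collar's top, and felt no contact. They had first touched the pin at about 71 mm, so it had gone in roughly 11.5 mm or more, assuming the cover had sprung back.
- **Other rivets:** I did not touch the other two rivets in the rack, but I did not photograph the rack again at the end.
- **End state:** The arm finished about 84 mm above the rivet, touching nothing.

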